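# Show the empty spark-plug hole and the spare plug for it

### The job

One of the four spark-plug holes along the middle of the cylinder head has no plug in it: show me which by pointing straight down at it, fingertips two or three centimetres above the hole, and keep still there for two seconds. Then point in the same way, again for two seconds, at the spare in the parts tray that matches the plugs already fitted (the long spark plug, not the short one), and finish with the hand still there, pointing at it. Touch nothing at all, and do not bring the fingertips close over any other plug or tray part on the way: travel well above the work and come straight down.

Things in the scene. Friction and masses are not known exactly. Their poses are not given: they have to be found in the camera images.
- head: Finned aluminium cylinder head on two wooden battens, 165 mm (x) by 400 mm (y), fixed. Origin on the bench under its middle, z up. Face 60 mm above the bench, fins to 72 mm. Four 18 mm plug holes in 32 mm round bosses (tops 63 mm above the bench) on its long centre line at y = -135, -45, 45, 135 mm. Small bolt holes along the edges are not plug holes. A pipe neck sticks out 40 mm at the -y end.
- empty_hole: The plug hole without a plug: an open dark threaded hole, about 18 mm wide, in its round boss on the head's centre line; which of the four it is varies. Origin at the middle of its mouth, level with the boss top, z up.
- fitted_plug_a: One of the three spark plugs fitted upright in the head: 20.8 mm hexagon, white ribbed insulator and small metal terminal. Origin at the middle of the boss top (63 mm above the bench); its tip is 60 mm above its origin. Fixed.
- fitted_plug_b: One of the three spark plugs fitted upright in the head: 20.8 mm hexagon, white ribbed insulator and small metal terminal. Origin at the middle of the boss top (63 mm above the bench); its tip is 60 mm above its origin. Fixed.
- fitted_plug_c: One of the three spark plugs fitted upright in the head: 20.8 mm hexagon, white ribbed insulator and small metal terminal. Origin at the middle of the boss top (63 mm above the bench); its tip is 60 mm above its origin. Fixed.
- tray: Shallow open steel parts tray with four side-by-side lanes, 112 mm (its x, along the lanes) by 191 mm (its y, across them), rim 20 mm above the bench, fixed. Origin under its middle, z up. Lane middles at y = -70.5, -23.5, 23.5 and 70.5 mm; each lane holds one part lying along it, in varying order.
- long_plug: The spare that matches the fitted plugs: spark plug with a long white insulator, 83 mm long, 20.8 mm hexagon, 18 mm thread, loose, lying along its lane. Origin on its axis in the middle of hexagon and shell, 13.4 mm above the bench; x along the plug towards the insulator and terminal (which ends at x = +51 mm; thread end at x = -32 mm), z up. Its highest point is 12 mm above the origin.
- short_plug: The wrong spare: a stubby spark plug, 57 mm long in all and 19 mm across the hexagon, short white insulator and short thread, loose in another lane. Origin on its axis in the middle of the hexagon and shell, x towards the insulator, z up.
- coupling_nut: A long plain steel hexagon nut, 55 mm long, 22 mm across flats, loose, lying in another lane. Origin at its middle, x along it, z up.
- deep_socket: A deep steel socket, a round tube 65 mm long and 27 mm thick, loose, lying in another lane. Origin at its middle, x along it, z up.
Mind the look-alikes: they are no part of the job. What is shaped like the long_plug but red is not meant.

How it is judged:
On the way, in this order (a step that is already met when the one before it is completed fails the run):
1. point at the empty plug hole and keep still there (horizontal distance between the grasp point and empty_hole below 0.018 m and z of the grasp point in the frame of empty_hole between 0 and 0.075 m), for 1.5 s.
2. point at the long spark plug in the tray and keep still there (x of the grasp point in the frame of long_plug between -0.033 and 0.055 m and y of the grasp point in the frame of long_plug between -0.016 and 0.016 m and z of the grasp point in the frame of long_plug between 0 and 0.085 m), for 1.5 s.
At the end, for the whole second after the job is handed in: Still pointing at the long plug: grasp point over its length, within 16 mm of its axis sideways and at most 85 mm above it (fingertips up to about 5 cm above the plug); tray parts unmoved within 6 mm (all of step 2 and distance of each of long_plug, short_plug, coupling_nut, deep_socket from where it was at the start of the episode below 0.006 m and linear speed of long_plug below 0.02 m/s); the robot touches nothing.
It fails at once if the robot touches something (contact force between any of the fingers, the arm and anything else above 0.3 N).
It fails at once if the fingertips come close over a fitted plug (within 15 mm of its axis and about 4 cm above its tip) ((horizontal distance between the grasp point and fitted_plug_a below 0.015 m and z of the grasp point in the frame of fitted_plug_a below 0.115 m) or (horizontal distance between the grasp point and fitted_plug_b below 0.015 m and z of the grasp point in the frame of fitted_plug_b below 0.115 m) or (horizontal distance between the grasp point and fitted_plug_c below 0.015 m and z of the grasp point in the frame of fitted_plug_c below 0.115 m)).
It fails at once if the fingertips come close over a wrong part in the tray (over its middle and about 4 cm above it) ((x of the grasp point in the frame of short_plug between -0.03 and 0.03 m and y of the grasp point in the frame of short_plug between -0.012 and 0.012 m and z of the grasp point in the frame of short_plug between 0 and 0.07 m) or (x of the grasp point in the frame of coupling_nut between -0.03 and 0.03 m and y of the grasp point in the frame of coupling_nut between -0.012 and 0.012 m and z of the grasp point in the frame of coupling_nut between 0 and 0.07 m) or (x of the grasp point in the frame of deep_socket between -0.03 and 0.03 m and y of the grasp point in the frame of deep_socket between -0.012 and 0.012 m and z of the grasp point in the frame of deep_socket between 0 and 0.07 m)).
It fails at once if a part in the tray is shifted or lifted (distance of any of long_plug, short_plug, coupling_nut, deep_socket from where it was at the start of the episode above 0.01 m).
It also fails if it takes over 48 s, if anything falls off the work surface, if the arm or the gripper's body presses on something with over 40 N, if the wrist force passes 120 N, or if a joint passes its speed limit or range.

### The arm

A 6-joint arm with a two-finger parallel gripper is mounted at the origin on the work surface. World frame = base frame: x ahead of the robot, y to its left, z up, the work surface at z = 0. Lengths are in m, angles in rad, forces in N, time in s.
With the tool pointing down it reaches from about 0.275 to 1 m from the base axis. Payload 8.4 kg.
Tool frame: the origin (TCP) lies on the centre line of the jaws, within the pads' length; the fingertips stand 17 mm ahead of it and the grasp point (between the pads) lies 2 mm behind it (bot.tcp_to_tips is the y of the fingertips in the tool frame, in m); y points along the fingers, z is the direction in which the jaws open and shut, and the axes are right-handed (so a half turn about y gives the same grasp; the last joint's range is limited). The gripper opens to 85 mm and grips with 20 to 120 N. Pads are 22 mm wide; open, the fingers measure 114 mm over their backs; the gripper's body (76 mm by 85 mm) begins 54 mm behind the grasp point. The pads swing forward as they close: fully open they stand 13 mm farther back than shut.
Start: joints at [1.218, 0.353, 1.633, -0, 1.155, -0.002], TCP at [0.215, 0.587, 0.248] pointing down, gripper open.
Joint ranges: [-2.63, 2.63], [-0.92, 2.1], [0.06, 2.66], [-1.3, 4.44], [0, 2.69], [-3.02, 3.02]. Speed limits (rad/s): [2.22, 2.22, 2.79, 3.14, 3.14, 3.14].

### API

Orientations are given as a unit quaternion [x, y, z, w].
In Python, from workcell import bot, hand, kinematics, get_obs, vision, hand_in gives the robot as it stands. The module is installed in compiled form; this text tells all that it offers. Calls block until the motion is done:
- bot.reach(position, orientation): joint-space move of the TCP to a pose.
- bot.servo_line(position, ori=None, velocity=0.15): straight line of the TCP; ori=None keeps the orientation; velocity is the mean speed in m/s.
- bot.goto_joints(angles): joint-space move.
- hand.move_gripper(opening, strength=None): finger opening in m; strength is the grip in N (None keeps the last); returns when the fingers have stopped.
- bot.dwell(seconds).
- kinematics.solve_ik(position, orientation): joint angles nearest the present ones, or None.
- get_obs(): the state.
- vision.read_camera(name): name is "scene" or "top"; returns a dict with "frame" (420x560x3 uint8, red, green, blue), "intrinsics" (3x3 intrinsics, pixels), "view" (4x4, takes a point from world to camera coordinates). Camera axes: x right, y down, z forward; pixel columns grow to the right and rows downward; lengths in m; the calibration is good to about 2 mm. A picture is of the moment at which its call begins. There is no depth.
A pose or a line that the arm cannot do raises bot.IKError and nothing moves.
- hand_in(): hands the job in, once; it reports no verdict.
The state is a dict: "time_s": time; "joint_pos": joint angles; "joint_vel": joint speeds; "joint_efforts": joint torques, N m; "position": TCP position; "orientation": TCP orientation; "wrist_force": force on the tool from outside, world axes, zero at the start; "ft_torque": the same for the moment, N m; "gripper_width": finger opening in m.
Only numpy, scipy, OpenCV 4.12 (cv2) and the standard library are available. Lean on these libraries where they do the work, as an engineer would, in place of code of your own. Each camera call takes 0.05 s, during which the arm holds its last target.

## Working session

There is one attempt and no reset: what is moved stays moved. The work goes in short steps, each a Python script; the robot and the scene stay as the last script left them, time stands still between calls to the robot, and variables do not carry over. Pictures are saved under pics/ and viewed, and the job is handed in when it is done.

```bash
mkdir -p pics
python3 - <<'E'
from workcell import bot,hand,kinematics,get_obs,vision
import cv2,numpy as np
o=get_obs();print(o['time_s'],o['position'],o['orientation'],o['gripper_width'],bot.tcp_to_tips)
for n in("scene","top"):
    d=vision.read_camera(n);np.savez(f'{n}.npz',**d)
    cv2.imwrite(f'pics/{n}0.png',d['frame'][...,::-1]);print(n,d['intrinsics'],d['view'])
E
```

```text
0.0 [0.21462553 0.58651898 0.24758797] [ 0.69672434 -0.12348239  0.12329867 -0.69579072] 0.08536634505057406 0.017
scene [[465.23129828   0.         278.17191616]
 [  0.         465.23129828 209.61771549]
 [  0.           0.           1.        ]] [[ 2.13306506e-01  9.76985313e-01  1.83571261e-04 -1.92018698e-01]
 [ 7.54668464e-01 -1.64648437e-01 -6.35111330e-01 -3.18819596e-01]
 [-6.20464217e-01  1.35611914e-01 -7.72420588e-01  1.42491713e+00]
 [ 0.00000000e+00  0.00000000e+00  0.00000000e+00  1.00000000e+00]]
top [[512.74832637   0.         277.08654096]
 [  0.         512.74832637 204.46750977]
 [  0.           0.           1.        ]] [[ 0.09853974 -0.99512262 -0.00457113  0.06725785]
 [-0.96926775 -0.09493701 -0.22695153  0.51882723]
 [ 0.22541063  0.0267944  -0.97389533  1.04269327]
 [ 0.          0.          0.          1.        ]]
```

View pics/scene0.png

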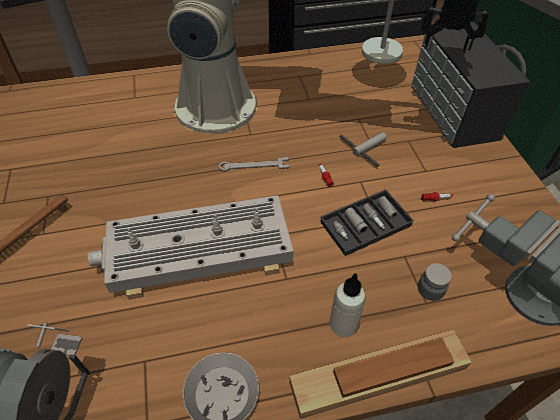

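View pics/top0.png

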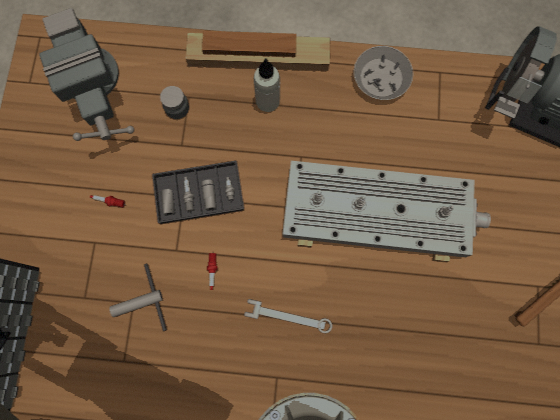

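The empty hole is the dark open boss at top (401,209) and scene (177,239). The two red plugs, at top (113,202) and (212,268), are outside the tray and are decoys. Next I'll enlarge the tray to compare its four parts.

Run:
```python
import cv2,numpy as np
t=np.load('top.npz')['frame'][...,::-1];s=np.load('scene.npz')['frame'][...,::-1]
a=cv2.resize(t[155:230,145:250],None,fx=7,fy=7,interpolation=cv2.INTER_CUBIC)
cv2.imwrite('pics/tray.png',a)
b=cv2.resize(t[155:260,280:490],None,fx=3.7,fy=3.7,interpolation=cv2.INTER_CUBIC)
cv2.imwrite('pics/head.png',b)
c=cv2.resize(s[185:255,315:415],None,fx=7.5,fy=7.5,interpolation=cv2.INTER_CUBIC)
cv2.imwrite('pics/tray_s.png',c)
```

```text
(no output)
```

View pics/tray.png

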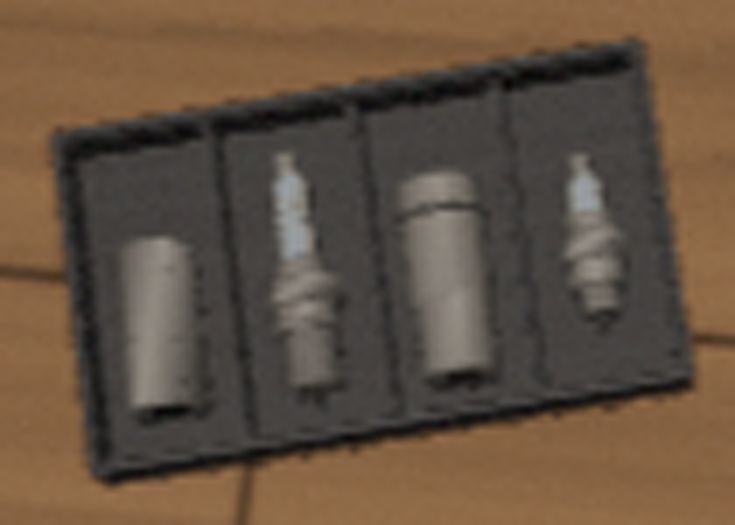

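View pics/head.png

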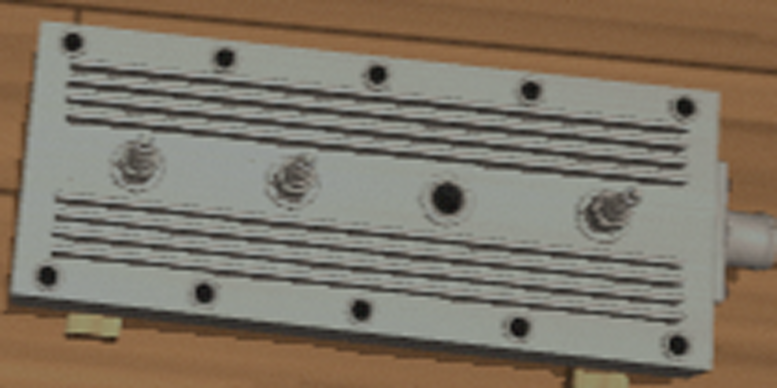

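View pics/tray_s.png

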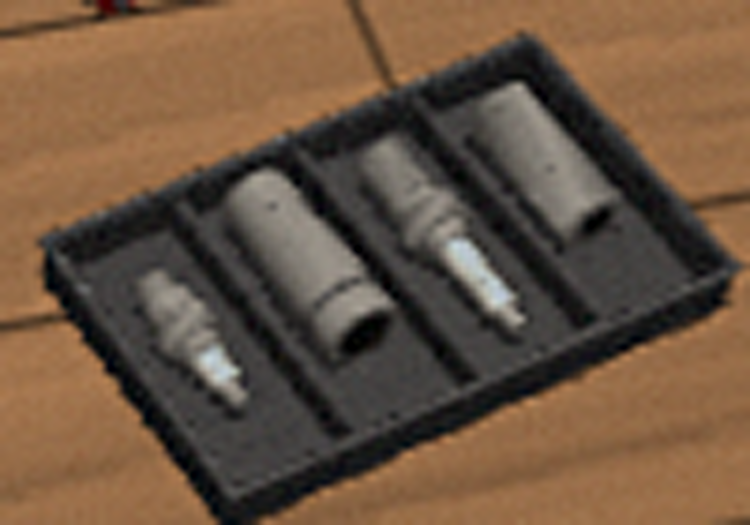

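Candidates in the tray, in the top picture:
- **Coupling nut or plain tube:** (168,201)
- **Long plug:** (188,194), with a long white ribbed insulator
- **Collared tube:** (208,194), the socket
- **Short plug:** (229,189), stubby

The long plug is the second lane from the left, and the crop confirms it. The head crop shows three fitted plugs and one open hole at (401,209). Now I'll work out the positions and cross-check them between cameras.

```bash
cat > h.py <<'E'
import numpy as np,cv2
C={n:np.load(f'{n}.npz') for n in('top','scene')}
def ray(n,uv,z):
    K,V=C[n]['intrinsics'],C[n]['view'];R,t=V[:3,:3],V[:3,3]
    d=R.T@np.linalg.solve(K,[*uv,1]);c=-R.T@t
    return c+d*(z-c[2])/d[2]
def proj(n,p):
    K,V=C[n]['intrinsics'],C[n]['view'];q=K@(V[:3,:3]@np.asarray(p)+V[:3,3]);return (q[:2]/q[2]).round(1)
E
python3 - <<'E'
from h import *
f=lambda c,o,k:((c[0]+.5)/k-.5+o[0],(c[1]+.5)/k-.5+o[1])
print('hole',ray('top',f((447,199),(280,155),3.7),.063),ray('scene',(177,239),.063))
T=[ray('top',f(p,(145,155),7),z) for p,z in(((286,157),.0134),((313,388),.0134))]
S=[ray('scene',f(p,(315,185),7.5),.0134) for p in((515,330),(375,147))]
for a in(T,S): print('plug term/thread',a,np.linalg.norm(a[0]-a[1]))
# tray rim corners
c=[ray('top',f(p,(145,155),7),.02) for p in((60,135),(640,45),(692,385),(100,475))]
print('tray',np.mean(c,0),[np.linalg.norm(c[i]-c[i-1]).round(3) for i in range(4)])
# boss/head: edge bolt holes give axis
e=[ray('top',f(p,(280,155),3.7),.06) for p in((73,42),(684,107),(678,345),(47,276))]
print('head c',np.mean(e,0)); a=e[0]-e[1];a/=np.linalg.norm(a);print('axis',a, 'hole pred',np.mean(e,0)-.045*a)
E
```

```text
hole [ 0.52607193 -0.14558667  0.063     ] [ 0.52925174 -0.14780504  0.063     ]
plug term/thread [array([0.56397086, 0.33276884, 0.0134    ]), array([0.48865299, 0.31348854, 0.0134    ])] 0.07774645507120068
plug term/thread [array([0.56540613, 0.32929795, 0.0134    ]), array([0.48359287, 0.31081178, 0.0134    ])] 0.08387579039803164
tray [0.53153899 0.2986997  0.02      ] [np.float64(0.114), np.float64(0.19), np.float64(0.115), np.float64(0.189)]
head c [ 0.5273899  -0.10110399  0.06      ]
axis [0.01357947 0.99990779 0.        ] hole pred [ 0.52677882 -0.14609985  0.06      ]
```

The hole agrees to about 3 mm between the two cameras and with the head's geometry. The plug length measures 78–84 mm, against a true 83 mm. The tray comes out at 114×190 mm, which also matches. I'll close the jaws partly so the fingers are slim, open them across the plug row (along x), travel high and come down over the hole.

Run:
```python
from workcell import bot,hand,kinematics,get_obs,vision
import cv2,numpy as np
from scipy.spatial.transform import Rotation as R
cands=[]
for s in(1,-1):
    z=np.array([s,0,0.]);y=np.array([0,0,-1.]);x=np.cross(y,z)
    cands.append(R.from_matrix(np.c_[x,y,z]).as_quat())
H=np.array([.527,-.1465]);P=np.array([.525,.3215])
q0=get_obs()['joint_pos'];best=[]
for q in cands:
    js=[kinematics.solve_ik([*p],q) for p in((*H,.3),(*H,.111),(*P,.3),(*P,.0715))]
    print(q,[None if j is None else np.round(j,2) for j in js])
    best.append(9e9 if any(j is None for j in js) else max(abs(j[5]) for j in js))
q=cands[int(np.argmin(best))];np.save('q.npy',q)
hand.move_gripper(.012)
p=np.array(get_obs()['position']);bot.servo_line([p[0],p[1],.3],velocity=.1)
bot.servo_line([*H,.3],q,velocity=.2)
o=get_obs();print(o['time_s'],o['position'],o['gripper_width'],np.round(o['joint_pos'],2))
bot.servo_line([*H,.16],velocity=.1)
for n in("scene","top"):
    d=vision.read_camera(n);cv2.imwrite(f'pics/{n}1.png',d['frame'][...,::-1])
```

```text
[ 0.5 -0.5  0.5 -0.5] [array([-0.27,  0.18,  1.74, -0.  ,  1.22, -0.27]), array([-0.27,  0.41,  1.91, -0.  ,  0.82, -0.27]), array([ 0.55,  0.3 ,  1.6 , -0.  ,  1.25,  0.55]), array([ 0.55,  0.55,  1.78, -0.  ,  0.81,  0.55])]
[ 0.5  0.5 -0.5 -0.5] [array([-0.27,  0.18,  1.74, -0.  ,  1.22,  2.87]), array([-0.27,  0.41,  1.91, -0.  ,  0.82,  2.87]), array([ 0.55,  0.3 ,  1.6 , -0.  ,  1.25, -2.59]), array([ 0.55,  0.55,  1.78, -0.  ,  0.81, -2.59])]
5.5833 [ 0.52691186 -0.14623572  0.300041  ] 0.012118482007894227 [-0.27  0.18  1.74  0.    1.22 -0.27]
```

View pics/scene1.png

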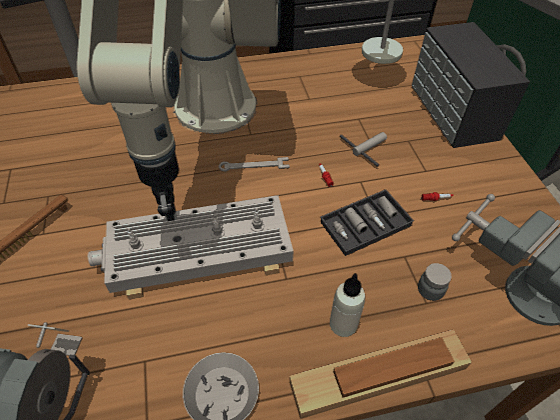

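View pics/top1.png

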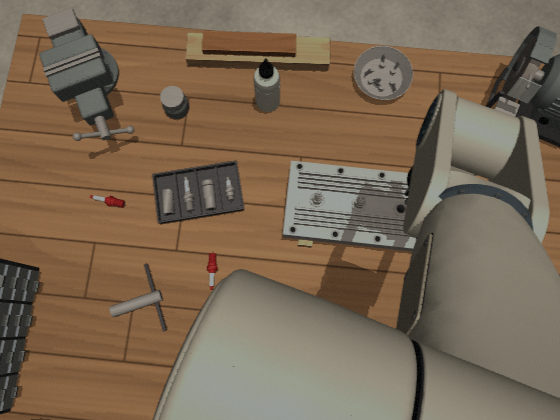

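The scene picture shows slim fingertips at about (168,217), above and clear of the hole at (177,239) and the neighbouring plugs. The top view of the hole is partly hidden by the arm. I'll go down, hold, and check that the tips sit where I expect.

Run:
```python
from workcell import bot,hand,kinematics,get_obs,vision
import cv2,numpy as np
from h import proj
H=np.array([.527,-.1465])
bot.servo_line([*H,.108],velocity=.06)
bot.dwell(2.3)
o=get_obs();print(o['time_s'],o['position'],o['wrist_force'])
d=vision.read_camera('scene')['frame'][...,::-1]
print('expected tip px',proj('scene',[*H,.091]))
cv2.imwrite('pics/s2.png',cv2.resize(d[150:290,80:300],None,fx=3.6,fy=3.6,interpolation=cv2.INTER_CUBIC))
```

```text
10.55 [ 0.52697891 -0.14648525  0.10798707] [0.14205431 1.02419944 0.09755697]
expected tip px [175.4 230.5]
```

View pics/s2.png

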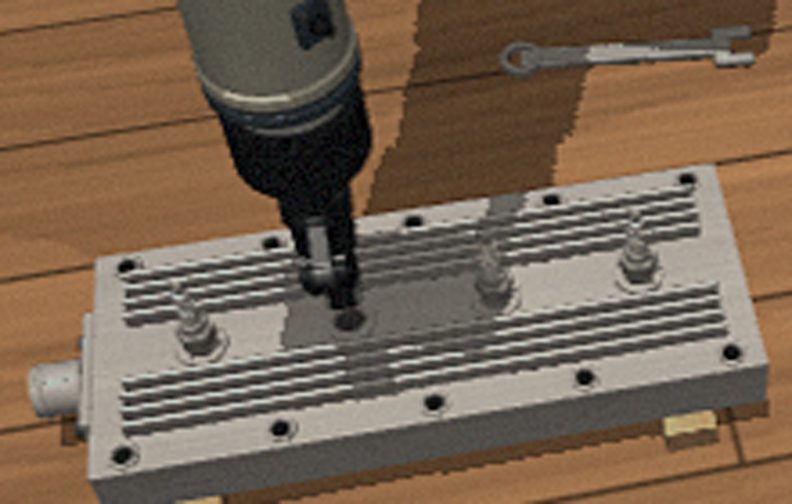

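The fingertips are at about (175,234), just above the open hole at (177,239). That is within a few pixels of the predicted (175,230), and the hold is done. Now straight up, across high, and down over the long plug.

Run:
```python
from workcell import bot,hand,kinematics,get_obs,vision
import cv2,numpy as np
from h import proj
H=np.array([.527,-.1465]);P=np.array([.525,.3215])
bot.servo_line([*H,.28],velocity=.12)
o=get_obs();print(o['time_s'],o['wrist_force'])
bot.servo_line([*P,.28],velocity=.18)
bot.servo_line([*P,.15],velocity=.12)
bot.servo_line([*P,.0715],velocity=.05)
bot.dwell(2.3)
o=get_obs();print(o['time_s'],o['position'],o['wrist_force'])
print('expected tip px',proj('scene',[*P,.0545]),'plug pt below',proj('scene',[*P,.0134]))
d=vision.read_camera('scene')['frame'][...,::-1]
cv2.imwrite('pics/s3.png',cv2.resize(d[150:270,300:460],None,fx=4.9,fy=4.9,interpolation=cv2.INTER_CUBIC))
cv2.imwrite('pics/t3.png',vision.read_camera('top')['frame'][...,::-1])
```

```text
12.1833 [-0.06819821  1.19141581  0.42199646]
20.1833 [0.52500633 0.32147265 0.07149554] [-0.30975272 -0.32750609  0.42629108]
expected tip px [377.1 205.3] plug pt below [374.3 216.2]
```

View pics/s3.png

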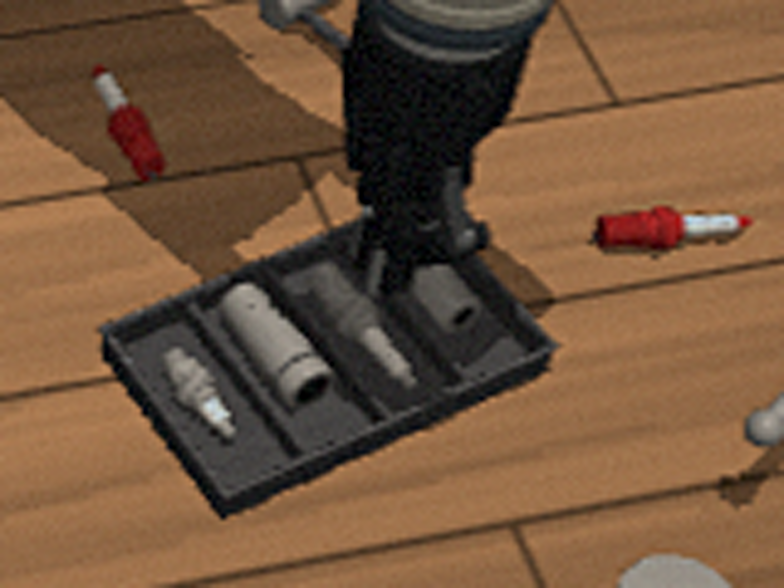

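View pics/t3.png

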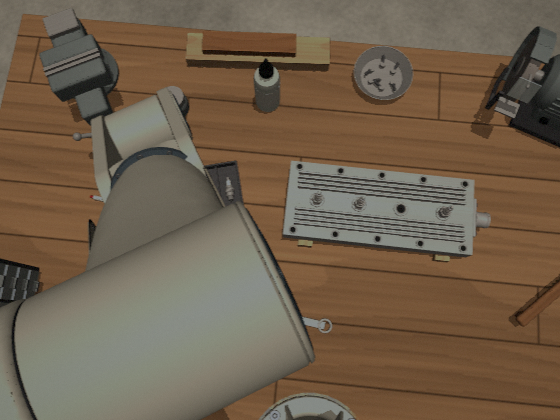

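The tips are at about (378,206), against a predicted (377,205). They are directly over the middle of the long plug (predicted point below: (374,216)). The tray parts look unmoved. The wrist force reads well under 1 N, and it read a similar ~1 N in free air earlier, so I take it as offset.

Run:
```python
from workcell import bot,get_obs,hand_in
print(hand_in());o=get_obs();print(o['time_s'],o['position'],o['wrist_force'])
```

```text
the job is handed in; nothing more can be done
None
the job is handed in; nothing more can be done
```

I pointed at the empty plug hole and then at the long white spark plug, held about 2.3 s at each, and handed the job in with the hand still over the plug. No verdict was reported.

- **Empty hole:** it is the second from the pipe-neck end, at about (0.527, -0.147). By calculation the fingertips were about 28 mm above its mouth.
- **Long plug:** it lies in the second tray lane from the robot's left, with its middle at about (0.525, 0.322). By calculation the fingertips were about 29 mm above its top. I ruled out the short plug and the two red look-alikes.
- **Travel:** between the two points I moved at about 0.28 m and came straight down on each.

**Last checks:**
- **Fingertips:** they were within about 4 pixels of the predicted spot at the hole and about 1 pixel at the plug.
- **Measurements:** the two cameras agreed to 3–4 mm on the hole. They differed by up to 5 mm on the ends of the plug.
- **Touching:** the tray parts that could be seen looked unmoved. The wrist sensor read about 1.0 N sideways at the hole, but about 1.2 N in free air afterwards. I took that as sensor offset, not contact.
- **What I couldn't see:** the top camera was largely blocked by the arm during both holds, so those checks rest on the scene camera and the robot's own position readings.

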